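# Shut the tank flap and touch the eco key of a steam station

### The job

Get the steam ironing station ready with your fingertips alone, grasping nothing: first push the blue water-tank flap fully shut, then press the green eco key gently all the way down and let it come back up. Do not press the white, yellow or red key, press the green one only once the flap is shut, and leave the iron, the bottle and the tin standing where they are. Push lightly throughout (never harder than 25 N) and finish clear of everything.

Things in the scene. Friction and masses are not known exactly. Their poses are not given: they have to be found in the camera images.
- station: steam ironing station, white with a teal band, fixed: 220 (x) x 340 (y) x 110 high. Origin: centre of its underside on the worktop. Its x points from the key row to the flap hinge, y left along the row, z up. On its flat top: four round keys 65 to -x, at y = +90 white, +30 green, -30 yellow, -90 red; right rear the blue filler flap, left rear an empty dark iron rest.
- flap (a joint): angle of the blue water-tank flap, rad: 0 = shut, flat on the deck (upper face 117 above worktop), on a firm rubber seal; starts open, 0.45 to 0.85. A plate 90 (hinge to free edge) x 100 wide x 6 thick, hinged on its side far from the keys; the free edge, nearer the keys, rises as it opens. Stiff hinge: stays at any angle, about 0.6 N down on the free edge moves it.
- flap_hinge (a point): middle of the flap's hinge line, fixed on the station at (80, -85, 111) in the station's frame; the hinge line runs along station y. The axes of this point turn with the flap: its x points from the free edge to the hinge.
- flap_edge (a point): middle of the flap's free edge, on its upper face: 90 from the hinge line; it moves with the flap, up and back as it opens, down and towards the keys as it shuts. While the flap stands steep, fingertips that press straight down drag on this edge; they should travel with it along its arc.
- eco (a joint): travel of the green eco mode key, m: 0 = up, at rest; 0.006 = pressed fully down, against a firm stop. It moves straight down, begins to move at about 1.2 N, is fully down at about 4 N, and springs back up when released.
- eco_top (a point): centre of the top face of the green eco mode key: a round cap 28 across, in a black round housing 44 across that stands 12 above the deck; the cap's top is 22 above the deck (132 above the worktop) when up and moves down with the cap. Keys stand 60 apart, centre to centre.
- power (a joint): travel of the white on/off key, m: 0 = up, at rest; 0.006 = pressed fully down, against a firm stop. It moves straight down, begins to move at about 1.2 N, is fully down at about 4 N, and springs back up when released.
- power_top (a point): centre of the top face of the white on/off key: a round cap 28 across, in a black round housing 44 across that stands 12 above the deck; the cap's top is 22 above the deck (132 above the worktop) when up and moves down with the cap. Keys stand 60 apart, centre to centre.
- steam (a joint): travel of the yellow steam boost key, m: 0 = up, at rest; 0.006 = pressed fully down, against a firm stop. It moves straight down, begins to move at about 1.2 N, is fully down at about 4 N, and springs back up when released.
- steam_top (a point): centre of the top face of the yellow steam boost key: a round cap 28 across, in a black round housing 44 across that stands 12 above the deck; the cap's top is 22 above the deck (132 above the worktop) when up and moves down with the cap. Keys stand 60 apart, centre to centre.
- descale (a joint): travel of the red descaling key, m: 0 = up, at rest; 0.006 = pressed fully down, against a firm stop. It moves straight down, begins to move at about 1.2 N, is fully down at about 4 N, and springs back up when released.
- descale_top (a point): centre of the top face of the red descaling key: a round cap 28 across, in a black round housing 44 across that stands 12 above the deck; the cap's top is 22 above the deck (132 above the worktop) when up and moves down with the cap. Keys stand 60 apart, centre to centre.
- iron: steam iron, teal with steel soleplate and black handle, standing loose on its heel on the worktop: about 115 x 110, 250 high, 0.95 kg. Origin: under its middle, on the worktop. Stands to the left or the right of the station. To be left alone.
- detergent: closed amber detergent bottle with black cap, 72 across, 210 high, loose, on the other side of the station from the iron. Origin: centre of its underside. To be left alone.
- tin: closed brown peg tin, 84 x 124, 132 high with a small wire loop to 148, loose, behind the station (beyond it as seen from the robot). Origin: centre of its underside. To be left alone.

How it is judged:
On the way, in this order (a step that is already met when the one before it is completed fails the run):
1. the blue flap is pushed shut (within 0.06 rad) (value of joint flap below 0.06 rad), for 0.1 s.
2. the green key is pressed down (at least 4 of its 6 mm) (value of joint eco above 0.004 m), for 0.05 s.
At the end, for the whole second after the job is handed in: The flap is shut (under 0.06 rad), the green key was pressed at least 4 mm after that and is back up (under 1 mm), the other keys are up, and the iron, bottle and tin stand within 20 mm of their starts and upright (value of joint flap below 0.06 rad and value of joint each of eco, power, steam, descale below 0.001 m and not (distance of iron from where it was at the start of the episode above 0.02 m or angle between iron's own z axis and vertical above 0.25 rad) and not (distance of detergent from where it was at the start of the episode above 0.02 m or angle between detergent's own z axis and vertical above 0.25 rad) and not (distance of tin from where it was at the start of the episode above 0.02 m or angle between tin's own z axis and vertical above 0.25 rad)); the robot touches nothing.
It fails at once if the white, yellow or red key is pressed (more than 2 mm) (value of joint any of power, steam, descale above 0.002 m).
It fails at once if the green key is pressed (more than 3 mm) while the flap is open (more than 0.12 rad) (value of joint eco above 0.003 m and value of joint flap above 0.12 rad).
It fails at once if the station is pushed harder than 25 N (contact force between any of the arm, the fingers and station above 25 N).
It fails at once if the iron, bottle or tin is moved more than 20 mm, lifted or tipped over 0.25 rad ((distance of iron from where it was at the start of the episode above 0.02 m or angle between iron's own z axis and vertical above 0.25 rad) or (distance of detergent from where it was at the start of the episode above 0.02 m or angle between detergent's own z axis and vertical above 0.25 rad) or (distance of tin from where it was at the start of the episode above 0.02 m or angle between tin's own z axis and vertical above 0.25 rad)).
It also fails if it takes over 48 s, if anything falls off the work surface, if the arm or the gripper's body presses on something with over 40 N, if the wrist force passes 120 N, or if a joint passes its speed limit or range.

### The arm

A 6-joint arm with a two-finger parallel gripper is mounted at the origin on the work surface. World frame = base frame: x ahead of the robot, y to its left, z up, the work surface at z = 0. Lengths are in m, angles in rad, forces in N, time in s.
With the tool pointing down it reaches from about 0.3 to 0.775 m from the base axis. Payload 14.6 kg.
Tool frame: the origin (TCP) lies midway between the tips of the shut fingers; the grasp point (between the pads) lies 19 mm behind it (ctrl.tcp_to_grasp is the z of the grasp point in the tool frame, in m); z points along the fingers, y is the line along which they close (so a half turn about z gives the same grasp; the last joint's range is limited). The gripper opens to 94 mm and grips with 3 to 60 N. Pads are 16 mm wide; open, the fingers measure 119 mm over their backs; the gripper's body (75 mm by 177 mm) begins 78 mm behind the grasp point.
Start: joints at [-1.392, 0.3, 1.521, -0, 1.321, -0.067], TCP at [0.134, -0.533, 0.205] pointing down, gripper open.
Joint ranges: [-3.03, 3.03], [-0.79, 2.21], [0.23, 2.52], [-1.04, 4.18], [0, 3.07], [-2.55, 2.55]. Speed limits (rad/s): [2.22, 2.22, 2.57, 3.14, 3.14, 3.14].

### API

Orientations are given as [roll, pitch, yaw] about the fixed x, y, z axes, in that order (R = Rz(yaw) Ry(pitch) Rx(roll)).
In Python, from station import monitor, camera, ctrl gives the robot as it stands.
- The arm moves only by the tool apply_moves, never from a script. Its argument "plan" is one flat list of numbers, 4 for each row, row after row: the shift along the tool's x, y, z in mm, then the turn about the tool's z in rad. In form: [dx, dy, dz, spin, dx, dy, dz, spin, ...]. A call has 1 to 20 rows; each row shifts and turns the commanded pose from where the row before left it, along the tool's axes as they then stand; what a row does not reach is not made up. A row lasts 1/10 s, in which the tool goes at most 50 mm and 8.59 degrees, less where a joint would pass 70% of its speed; a pose out of reach is approached as far as the arm can. A call is refused whole if a number of a shift passes 50 or a number of a turn 0.15, either way. A call with a gripper value outside its range is refused whole. "hand" is the gripper command: -1 is shut, 1 is fully open, values between are in proportion, set as the call begins (left out, the last holds). The fingers move at their own pace and stop on an object; "squeeze" is the grip in N (left out, the last holds). Time passes only in rows, so rows that do not move let the fingers close. It gives the time, the measured TCP pose, the force, the opening and the grip force at its end, in the units of the state.
- monitor.get_obs(): the state, without advancing time (a new reading comes with each control period).
- camera(name): name is "side" or "top"; returns a dict with "image" (400x640x3 uint8, red, green, blue), "range_z" (400x640 float32, m along the optical axis (not along the pixel's ray), 0 where there is no reading), "mtx" (3x3 intrinsics, pixels), "rvec" (rotation vector, rad) and "tvec" (3), from world to camera coordinates, as OpenCV has them. Camera axes: x right, y down, z forward; pixel columns grow to the right and rows downward; lengths in m; the calibration is good to about 2 mm. A picture is of the moment at which its call begins.
- ctrl.hand_in(): hands the job in; it is judged then, once.
The state is a dict: "time_s": time; "qpos": joint angles; "joint_vel": joint speeds; "tau": joint torques, N m; "ee_pos": TCP position; "eef_rot": TCP orientation; "force": force on the tool from outside, world axes, zero at the start; "moment": the same for the moment, N m; "grip_width": finger opening in m; "grip_force": force on a finger pad.
Only numpy, scipy, OpenCV 4.12 (cv2) and the standard library are available. Lean on these libraries where they do the work, as an engineer would, in place of code of your own. Each camera call takes 0.05 s, during which the arm holds its last target. There are 200 camera calls.

## Working session

There is one attempt and no reset: what is moved stays moved. The work goes in short steps, Python scripts to look and compute and a tool call to move; the robot and the scene stay as the last step left them, time stands still between calls to the robot, and variables do not carry over. Pictures are saved under pics/ and viewed, at most 10 in all, crops included, and the job is handed in when it is done.

Besides the shell and the picture viewer there is one more tool, called after ">>>" as name(argument=value, ...), one argument or row to a line, values as JSON. apply_moves: Moves the arm, as the interface text tells. Its arguments: {"type":"object","properties":{"plan":{"type":"array","items":{"type":"number"}},"hand":{"type":"number"},"squeeze":{"type":"number"}},"required":["plan"]}

```bash
mkdir -p pics
cat > h.py <<'E'
import numpy as np, cv2
from station import monitor, camera, ctrl
def cloud(c):
    K=np.array(c["mtx"]);R,_=cv2.Rodrigues(np.array(c["rvec"],float));t=np.array(c["tvec"],float).ravel()
    z=c["range_z"].astype(float);v,u=np.mgrid[:z.shape[0],:z.shape[1]]
    p=np.stack([(u-K[0,2])/K[0,0]*z,(v-K[1,2])/K[1,1]*z,z],-1)
    w=(p-t)@R; w[z<=0]=np.nan
    return w
E
python3 - <<'E'
from h import *
for n in("top","side"):
    c=camera(n);cv2.imwrite(f"pics/{n}0.png",c["image"][...,::-1]);np.savez(f"{n}0.npz",w=cloud(c),im=c["image"])
print(monitor.get_obs())
E
```

```text
{'time_s': 0.1, 'qpos': array([-1.39158805e+00,  3.00389592e-01,  1.52148776e+00,  1.51183653e-05,
        1.32071464e+00, -6.66155636e-02]), 'joint_vel': array([-0.00185925, -0.00034683, -0.00205595, -0.00135157,  0.0005475 ,
        0.00128411]), 'tau': array([-1.70593858e-04, -5.32648051e+01, -3.53286481e+01,  7.08786724e-02,
        2.34802708e-02, -4.84084819e-05]), 'ee_pos': array([ 0.13379779, -0.53324411,  0.20497052]), 'eef_rot': array([-3.14059651e+00, -8.11340334e-05,  2.45820048e-01]), 'force': array([ 0.89332663, -0.49501225, -0.31511265]), 'moment': array([ 0.00378062, -0.04721747,  0.01731393]), 'grip_force': 0.0, 'grip_width': 0.09382607481199412}
```

View pics/top0.png

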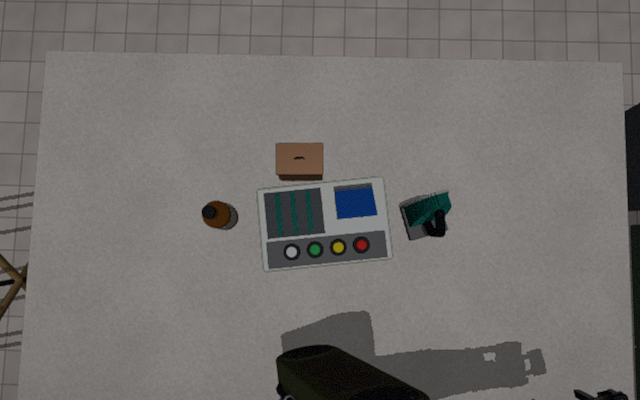

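View pics/side0.png

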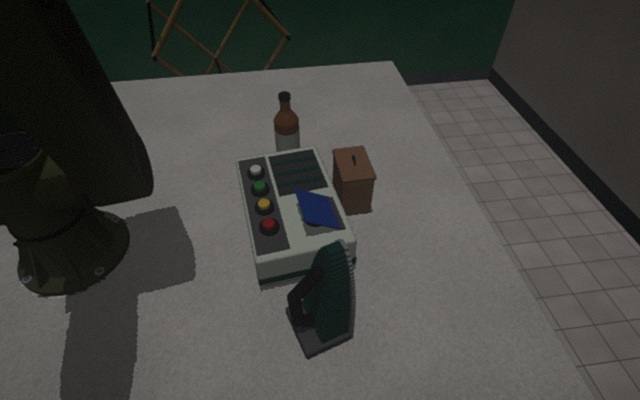

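The top view shows the keys white (291,252), green (315,250), yellow (338,247) and red (361,245). The blue flap is at (356,201), with the iron to the right (428,212), the bottle to the left (215,214) and the tin behind (299,160). The side view shows the flap open.

```bash
cat > m.py <<'E'
from h import *
def fit(n):
    d=np.load(n);w=d["w"];hsv=cv2.cvtColor(d["im"],cv2.COLOR_RGB2HSV);H,S,V=cv2.split(hsv);z=w[...,2]
    k={}
    hi=(z>.122)&(z<.14)&(S>120)
    for nm,a,b in(("green",50,80),("yellow",22,35),("red",0,8)):
        m=hi&(H>=a)&(H<=b)&(w[...,0]>.2)&(V>60)
        k[nm]=(np.nanmedian(w[m],0),m.sum())
    f=w[(H>105)&(H<128)&(S>150)&(V>40)&(z>.1)&(z<.22)]
    return k,f,w,hsv
if __name__=="__main__":
    for n in("top0.npz","side0.npz"):
        k,f,w,_=fit(n)
        for a,b in k.items(): print(a,b[0].round(4),b[1])
        u=(k["green"][0]-k["red"][0])[:2]; yaw=np.arctan2(-u[0],u[1]);print("yaw",yaw,np.linalg.norm(u))
        ey=u/np.linalg.norm(u); ex=np.array([ey[1],-ey[0]])
        O=np.mean([k["green"][0][:2]-.03*ey,k["yellow"][0][:2]+.03*ey,k["red"][0][:2]+.09*ey],0)+.065*ex
        print("origin",O)
        l=np.c_[(f[:,:2]-O)@ex,(f[:,:2]-O)@ey,f[:,2]]
        print(len(f),np.percentile(l,[1,50,99],axis=0).round(4))
        A=np.polyfit(l[:,0],l[:,2],1);print("slope angle",np.arctan(-A[0]))
        m=(w[...,2]>.12)&(w[...,0]>.25)
        q=w[m][:,:2]; L=np.c_[(q-O)@ex,(q-O)@ey,w[m][:,2]]
        for nm,s in(("left",L[:,1]>.18),("right",(L[:,1]<-.175)&(L[:,0]>-.1)),("back",(L[:,0]>.115)&(abs(L[:,1])<.17))):
            if s.any(): print(nm,np.percentile(L[s],[1,99],axis=0).round(3).tolist())
E
python3 m.py
```

```text
green [0.4601 0.0309 0.1328] 88
yellow [ 0.4668 -0.0279  0.1331] 94
red [ 0.4758 -0.0877  0.1326] 82
yaw 0.13169037972410574 0.11958448758011016
origin [0.5280423  0.01003442]
1045 [[ 0.006  -0.1321  0.1164]
 [ 0.0415 -0.0847  0.1422]
 [ 0.0792 -0.037   0.1655]]
slope angle 0.5552911059399221
left [[0.017, 0.24, 0.122], [0.083, 0.303, 0.215]]
right [[-0.065, -0.314, 0.122], [0.038, -0.228, 0.254]]
back [[0.127, -0.017, 0.125], [0.214, 0.106, 0.143]]
green [0.4605 0.0263 0.1318] 63
yellow [ 0.469  -0.0338  0.1316] 65
red [ 0.4753 -0.0925  0.1315] 88
yaw 0.12357064515293903 0.11968708272215547
origin [0.52907117 0.00445616]
966 [[ 0.0067 -0.1318  0.1186]
 [ 0.0402 -0.0888  0.1432]
 [ 0.0783 -0.0374  0.1635]]
slope angle 0.5565947232906946
left [[0.017, 0.244, 0.121], [0.136, 1.128, 0.211]]
right [[-0.062, -0.318, 0.122], [0.048, -0.246, 0.251]]
back [[0.128, -0.014, 0.122], [0.214, 0.11, 0.14]]
```

>>> apply_moves(
  plan=[0, 0, -15, 0.119, 0, 0, -15, 0, 0, 0, -15, 0, 24, -20, 0, 0, 24, -20, 0, 0, 24, -20, 0, 0, 24, -20, 0, 0, 24, -20, 0, 0, 24, -20, 0, 0, 24, -20, 0, 0, 24, -20, 0, 0, 24, -20, 0, 0, 24, -20, 0, 0, 24, -20, 0, 0, 24, -20, 0, 0, 24, -20, 0, 0, 24, -20, 0, 0, 24, -20, 0, 0, 24, -20, 0, 0, 0, 0, 0, 0],
  hand=-1,
  squeeze=10,
)

```text
time_s: 2.1
ee_pos: [0.4757, -0.1653, 0.2499]
eef_rot: [-3.141, 0.001, 0.13]
force: [0.7, -0.0, -0.3]
grip_width: 0.0003
grip_force: 0.0
```

```bash
cat > s.py <<'E'
from h import *
O=np.array([.528,.008]);a=.127
o=monitor.get_obs();d=o["ee_pos"][:2]-O
print(o["time_s"],"station mm",1e3*np.array([d@[np.cos(a),np.sin(a)],d@[-np.sin(a),np.cos(a)],o["ee_pos"][2]]).round(4),o["eef_rot"],o["force"].round(2),o["grip_width"])
E
python3 s.py
```

```text
2.1 station mm [ -73.9 -165.2  249.9] [-3.14078362e+00  5.26465294e-04  1.29693290e-01] [ 0.67 -0.04 -0.27] 0.0002813989061079226
```

>>> apply_moves(
  plan=[20, -16, 0, 0, 20, -16, 0, 0, 20, -16, 0, 0, 20, -16, 0, 0, 19, -16, 0, 0, 0, 0, 20, 0, 0, 0, 20, 0, 0, 0, 20, 0, 0, 0, 10, 0, 0, 0, 0, 0, 0, 0, 0, 0],
)

```text
time_s: 3.2
ee_pos: [0.5626, -0.0759, 0.1813]
eef_rot: [3.141, -0.001, 0.127]
force: [0.7, -0.5, -0.1]
grip_width: 0.0003
grip_force: 0.0
```

```bash
python3 s.py
python3 - <<'E'
from h import *
c=camera("side");cv2.imwrite("pics/s1.png",cv2.resize(c["image"][130:280,220:400,::-1],None,fx=4,fy=4,interpolation=2)[:600])
E
```

```text
3.2 station mm [ 23.7 -87.6 181.3] [ 3.14128971e+00 -7.68528480e-04  1.26570166e-01] [ 0.7  -0.46 -0.06] 0.00026231685496204524
```

View pics/s1.png

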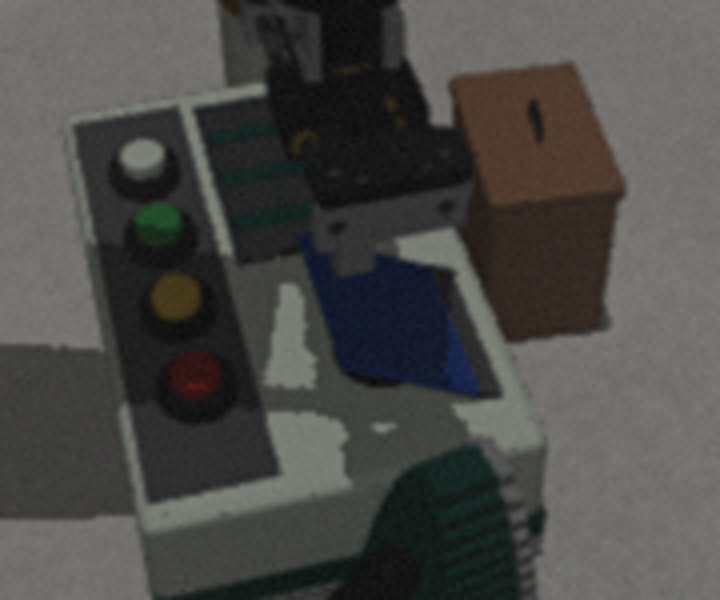

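The fingertips hover just above the flap, near its free edge (350,265 in the crop). Next I push along the arc.

>>> apply_moves(
  plan=[0, 0, 7, 0, 0, 0, 6, 0, 0, 0, 4, 0, 0, 0, 3, 0, -1.5, 0, 2.5, 0, -1.5, 0, 3, 0, -1.5, 0, 3, 0, -1.3, 0, 3, 0, -1.2, 0, 3, 0, -1.0, 0, 3, 0],
)

```text
time_s: 4.25
ee_pos: [0.5543, -0.0766, 0.1427]
eef_rot: [3.142, -0.0, 0.127]
force: [-0.6, 0.8, 0.8]
grip_width: 0.0007
grip_force: 0.2
```

```bash
python3 s.py
```

```text
4.25 station mm [ 15.4 -87.3 142.7] [ 3.14157095e+00 -4.20776361e-05  1.26732795e-01] [-0.6   0.77  0.83] 0.0006806733790737039
```

>>> apply_moves(
  plan=[-0.9, 0, 2.5, 0, -0.9, 0, 2.5, 0, -0.8, 0, 2.5, 0, -0.8, 0, 2.5, 0, -0.6, 0, 2.5, 0, -0.5, 0, 2.5, 0, -0.4, 0, 2.5, 0, -0.3, 0, 2, 0, 0, 0, 1, 0, 0, 0, 0, 0],
)

```text
time_s: 5.25
ee_pos: [0.5493, -0.0772, 0.1223]
eef_rot: [-3.142, 0.0, 0.127]
force: [0.2, 0.5, -0.3]
grip_width: 0.0005
grip_force: 0.0
```

```bash
python3 s.py
```

```text
5.25 station mm [ 10.3 -87.2 122.3] [-3.14150661e+00  1.16323271e-04  1.26788947e-01] [ 0.21  0.51 -0.28] 0.00048545252748758886
```

>>> apply_moves(
  plan=[0, 0, 1, 0, 0, 0, 1, 0, 0, 0, 1, 0, 0, 0, 1, 0, 0, 0, 0.5, 0, 0, 0, 0, 0],
)

```text
time_s: 5.85
ee_pos: [0.5493, -0.0773, 0.1179]
eef_rot: [-3.142, 0.0, 0.127]
force: [0.4, -0.4, -0.6]
grip_width: 0.0001
grip_force: 0.0
```

```bash
python3 s.py
```

```text
5.85 station mm [ 10.3 -87.3 117.9] [-3.14157800e+00  2.64505161e-05  1.26746468e-01] [ 0.41 -0.43 -0.55] 7.62990671561147e-05
```

>>> apply_moves(
  plan=[0, 0, 0.5, 0, 0, 0, 0.5, 0, 0, 0, 0.3, 0, 0, 0, 0, 0],
)

```text
time_s: 6.25
ee_pos: [0.5493, -0.0773, 0.1172]
eef_rot: [3.141, -0.0, 0.127]
force: [-2.0, -0.1, 6.0]
grip_width: 0.0008
grip_force: 2.8
```

```bash
python3 s.py
```

```text
6.25 station mm [ 10.4 -87.3 117.2] [ 3.14145831e+00 -3.82303486e-04  1.26819537e-01] [-2.03 -0.12  6.  ] 0.0008051336851838346
```

>>> apply_moves(
  plan=[0, 0, -2, 0, 0, 0, -10, 0, 0, 0, -20, 0, 0, 0, -20, 0, -15, -23.5, 0, 0, -15, -23.5, 0, 0, -15, -23.5, 0, 0, -15, -23.5, 0, 0, -15, -23.5, 0, 0, 0, 0, 0, 0, 0, 0, 0, 0],
)

```text
time_s: 7.35
ee_pos: [0.4604, 0.0299, 0.1694]
eef_rot: [3.141, -0.001, 0.128]
force: [0.5, -0.1, -0.4]
grip_width: 0.0006
grip_force: 0.0
```

```bash
python3 s.py
python3 - <<'E'
from h import *
c=camera("side");cv2.imwrite("pics/s2.png",cv2.resize(c["image"][130:280,220:400,::-1],None,fx=4,fy=4,interpolation=2)[:600])
np.savez("side1.npz",w=cloud(c),im=c["image"])
from m import fit
k,f,w,_=fit("side1.npz")
O=np.array([.528,.008]);a=.127
l=np.c_[(f[:,:2]-O)@[np.cos(a),np.sin(a)],(f[:,:2]-O)@[-np.sin(a),np.cos(a)],f[:,2]]
print(len(f),np.percentile(l,[2,50,98],axis=0).round(4),np.polyfit(l[:,0],l[:,2],1))
E
```

```text
7.35 station mm [-64.3  30.3 169.4] [ 3.14132433e+00 -1.27196840e-03  1.27642335e-01] [ 0.54 -0.08 -0.36] 0.0006001242089409703
1288 [[-0.0066 -0.1346  0.1147]
 [ 0.0339 -0.0904  0.1168]
 [ 0.0753 -0.0414  0.119 ]] [0.00037321 0.11681591]
  return np.nanmean(a, axis, out=out, keepdims=keepdims)
```

View pics/s2.png

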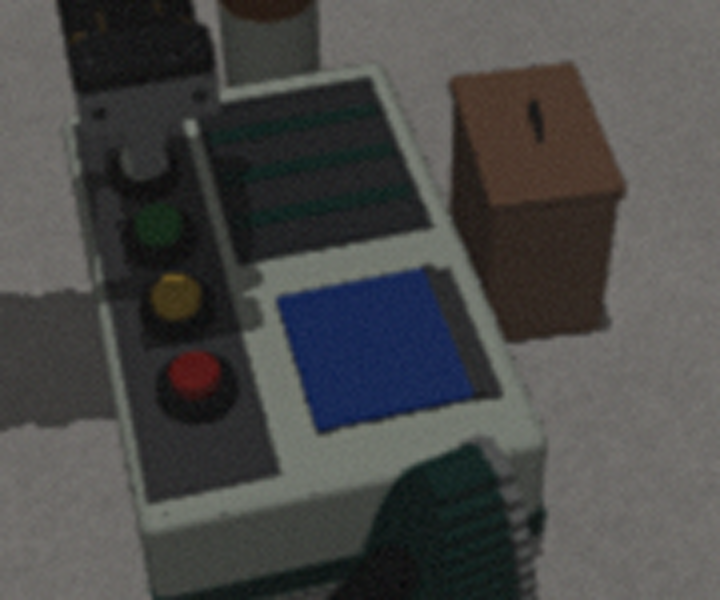

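The flap is flat and shut, and the tip is above the green key.

>>> apply_moves(
  plan=[0, 0, 12, 0, 0, 0, 12, 0, 0, 0, 8, 0, 0, 0, 3, 0, 0, 0, 2, 0, 0, 0, 1, 0, 0, 0, 1, 0, 0, 0, 0, 0],
)

```text
time_s: 8.2
ee_pos: [0.4602, 0.0298, 0.1299]
eef_rot: [3.141, -0.001, 0.127]
force: [-0.2, -1.1, 1.7]
grip_width: 0.0002
grip_force: 1.1
```

```bash
python3 s.py
```

```text
8.2 station mm [-64.5  30.2 129.9] [ 3.14144522e+00 -5.02337415e-04  1.26832875e-01] [-0.24 -1.14  1.74] 0.00022665245635876858
```

>>> apply_moves(
  plan=[0, 0, 1, 0, 0, 0, 1, 0, 0, 0, 1, 0, 0, 0, 0.8, 0, 0, 0, 0.4, 0, 0, 0, 0.3, 0, 0, 0, 0, 0],
)

```text
time_s: 8.9
ee_pos: [0.4603, 0.0298, 0.126]
eef_rot: [3.141, -0.001, 0.127]
force: [-5.0, -1.6, 13.8]
grip_width: 0.0004
grip_force: 7.1
```

```bash
python3 s.py
```

```text
8.9 station mm [-64.4  30.2 126. ] [ 3.14141294e+00 -8.92267246e-04  1.26786329e-01] [-5.03 -1.57 13.84] 0.0004462085774398104
```

The key is on its stop at 14 N. I'll release it and move clear.

>>> apply_moves(
  plan=[0, 0, -2, 0, 0, 0, -4, 0, 0, 0, -15, 0, 0, 0, -30, 0, 0, 0, -30, 0, 0, 0, -30, 0, -20, 0, -10, 0, -20, 0, 0, 0, -20, 0, 0, 0, 0, 0, 0, 0, 0, 0, 0, 0, 0, 0, 0, 0],
)

```text
time_s: 10.1
ee_pos: [0.4011, 0.0223, 0.2461]
eef_rot: [-3.141, 0.0, 0.127]
force: [0.5, 0.4, 1.7]
grip_width: 0.0003
grip_force: 0.0
```

```bash
python3 s.py
python3 - <<'E'
from h import *
c=camera("side");cv2.imwrite("pics/s3.png",cv2.resize(c["image"][130:280,220:400,::-1],None,fx=4,fy=4,interpolation=2)[:600])
np.savez("side2.npz",w=cloud(c),im=c["image"])
from m import fit
k,f,w,_=fit("side2.npz");print(k,f[:,2].max())
E
```

```text
10.1 station mm [-124.1   30.3  246.1] [-3.14148171e+00  1.17895041e-04  1.26824149e-01] [0.47 0.43 1.68] 0.0002777451932816312
{'green': (array([0.46438593, 0.02561374, 0.1317136 ]), np.int64(37)), 'yellow': (array([ 0.46757656, -0.03471892,  0.13137611]), np.int64(56)), 'red': (array([ 0.47527312, -0.09153193,  0.131719  ]), np.int64(71))} 0.12082754490169782
```

View pics/s3.png

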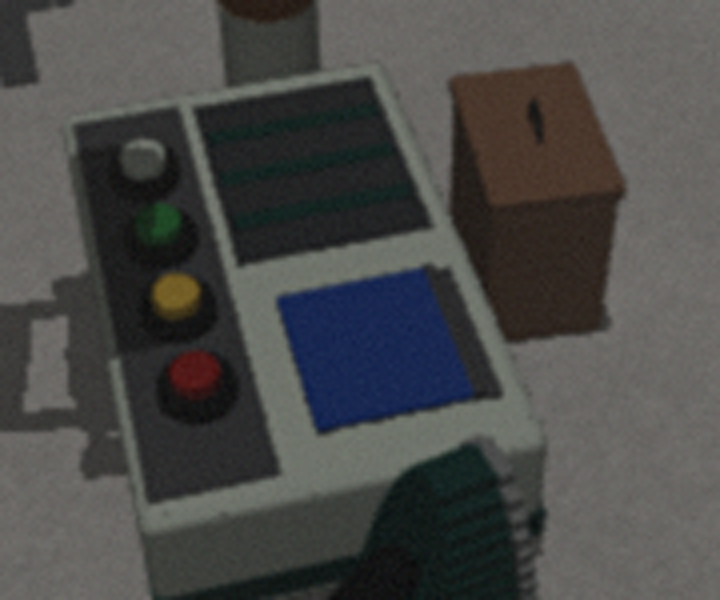

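The picture shows the flap shut (375,350), the green key back up (160,220) at 132 mm, the neighbours undisturbed and the arm clear.

```bash
python3 -c "
from station import ctrl
print(ctrl.hand_in())"
```

```text
the job is handed in; nothing more can be done
None
```

The flap is shut and the green key was pressed to its stop and came back up; the highest force I read was about 15 N, the arm is clear, and the job is handed in, though no verdict came back.

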